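Put the routing templates away in their slide-lid case

ROBOT

A 6-joint arm with a two-finger parallel gripper is mounted at the origin on the work surface. World frame = base frame: x ahead of the robot, y to its left, z up, the work surface at z = 0. Lengths are in m, angles in rad, forces in N, time in s.
With the tool pointing down it reaches from about 0.4 to 0.825 m from the base axis. Payload 7 kg.
Tool frame: the origin (TCP) lies between the finger pads; the fingertips stand 25 mm ahead of it and the grasp point (between the pads) lies 6 mm ahead of it (arm.tip_extent is the z of the fingertips in the tool frame, in m); z points along the fingers, x is the direction in which the jaws open and shut, and the axes are right-handed (so a half turn about z gives the same grasp; the last joint's range is limited). The gripper opens to 88 mm and grips with 3 to 60 N. Pads are 19 mm wide; open, the fingers measure 130 mm over their backs; the gripper's body (78 mm by 193 mm) begins 47 mm behind the grasp point.
Start: joints at [1.492, 0.359, 0.012, 0, -1.224, -0.288], TCP at [0.242, 0.63, 0.252] pointing down, gripper open.
Joint ranges: [-3.07, 3.07], [-1.43, 2.12], [-1.02, 1.25], [-3.03, 1.67], [-3.05, -0], [-3.03, 3.03]. Speed limits (rad/s): [2.39, 2.39, 3.01, 3.14, 3.14, 3.14].

INTERFACE

Orientations are given as [roll, pitch, yaw] about the fixed x, y, z axes, in that order (R = Rz(yaw) Ry(pitch) Rx(roll)).
In Python, from station import monitor, grab_frame, job_done, arm gives the robot as it stands.
- The arm moves only by the shell command python3 -m jog 'ROWS' [FORCE]. ROWS is JSON, a list that holds one entry, the list of rows, each a list of 7 numbers: the shift along the world's x, y, z in m, then the turn, a rotation vector about the world's x, y, z in rad, then the opening, from 0 (shut) to 1 (fully open). In form: [[[dx, dy, dz, ax, ay, az, claw], ...]]. A call has 1 to 20 rows; each row shifts and turns the commanded pose from where the row before left it; what a row does not reach is not made up. A row lasts 1/8 s, in which the tool goes at most 62.5 mm and 10.7 degrees, less where a joint would pass 70% of its speed; a pose out of reach is approached as far as the arm can. A call is refused whole if a number of a shift passes 0.0625 or a number of a turn 0.188, either way. A call with a gripper value outside its range is refused whole. The fingers move at their own pace and stop on an object; FORCE is the grip in N (left out, the last holds). Time passes only in rows, so rows that do not move let the fingers close. It gives the time, the measured TCP pose, the force and the opening at its end, in the units of the state.
- monitor.get_state(): the state, without advancing time (a new reading comes with each control period).
- grab_frame(name): name is "scene" or "top" or "wrist"; returns a dict with "pixels" (420x560x3 uint8, red, green, blue), "K" (3x3 intrinsics, pixels), "view" (4x4, takes a point from world to camera coordinates); the wrist camera has in their place "hand_eye" (4x4, takes a point from camera to tool coordinates, whose origin is the TCP and whose axes are the tool frame's). Camera axes: x right, y down, z forward; pixel columns grow to the right and rows downward; lengths in m; the calibration is good to about 2 mm. A picture is of the moment at which its call begins: read the wrist's pose just before it. There is no depth.
- job_done(): hands the job in, once; it reports no verdict.
The state is a dict: "t": time; "q": joint angles; "qd": joint speeds; "joint_efforts": joint torques, N m; "eef_pos": TCP position; "ee_rot": TCP orientation; "force": force on the tool from outside, world axes, zero at the start; "moment": the same for the moment, N m; "width": finger opening in m.
Only numpy, scipy, OpenCV 4.12 (cv2) and the standard library are available. Lean on these libraries where they do the work, as an engineer would, in place of code of your own. Each camera call takes 0.05 s, during which the arm holds its last target.

TASK

Slide the case's cover fully open, throw the three wood offcuts (two inside the case, one on the bench) into the grey scrap tray, and put every white routing template on the bench into the case, each lowered over a pair of pins (any pair, either way round) until it rests flush on the floor. When all are seated, slide the cover fully shut; do not disturb the glue bottle, the can or the hammer.

Things in the scene. Friction and masses are not known exactly. Their poses are not given: they have to be found in the camera images.
- case: dark wooden case, fixed to the bench. Origin at bench level under the middle of the compartment; x is the direction in which the cover slides open, z up. Compartment inside: 120 mm along x, 212 mm along y, floor 10 mm and walls 56 mm above the bench (outer size 134 by 226 mm; walls 7 mm). Two side runners, lips up to 66 mm high, reach to x = +200 mm and carry the open cover. No partitions inside: three pairs of pins side by side.
- cover (a joint): slide of the flat cover along the case's +x: 0 m = fully shut over the compartment, 0.128 m = fully open. It stays where it is left; about 2 N of friction. Its underside is 56 mm above the bench (a seated template reaches 50 mm, so one that is not seated is in the way); plate 134 by 212 by 6 mm.
- cover_grip (a point): top middle of the dark wooden grip bar on the cover: bar 15 mm thick along the case's x, 90 mm long along its y, standing 30 mm above the cover's top (from 62 to 92 mm above the bench). With the cover shut it is 30 mm in +x from the case's origin; it moves with the cover.
- bay1 (a point): centre of a place for one template, on the case's inner floor. Two upright steel pins of 10 mm diameter, 23 mm tall with tapered tips, stand here 36 mm before and behind this point along the case's x axis. A template seated over them has its underside on the floor (its origin at this point) and its length along the case's x axis, either way round. The places are 70 mm apart.
- bay2 (a point): centre of a place for one template, on the case's inner floor. Two upright steel pins of 10 mm diameter, 23 mm tall with tapered tips, stand here 36 mm before and behind this point along the case's x axis. A template seated over them has its underside on the floor (its origin at this point) and its length along the case's x axis, either way round. The places are 70 mm apart.
- bay3 (a point): centre of a place for one template, on the case's inner floor. Two upright steel pins of 10 mm diameter, 23 mm tall with tapered tips, stand here 36 mm before and behind this point along the case's x axis. A template seated over them has its underside on the floor (its origin at this point) and its length along the case's x axis, either way round. The places are 70 mm apart.
- template1: routing template: white plate 100 (x) by 50 (y) by 10 mm thick, with four short teeth 6 mm out along its +y edge, and a blue grip batten on top (44 mm along x, 14 mm thick in y, from 10 to 40 mm above the underside). Two through holes of 14 mm at x = -36 and +36 mm, y = 0. Origin: centre of the underside, z up. 0.1 to 0.17 kg. Lies flat on the bench at the start. All templates are alike; two or three are there.
- template2: routing template: white plate 100 (x) by 50 (y) by 10 mm thick, with four short teeth 6 mm out along its +y edge, and a blue grip batten on top (44 mm along x, 14 mm thick in y, from 10 to 40 mm above the underside). Two through holes of 14 mm at x = -36 and +36 mm, y = 0. Origin: centre of the underside, z up. 0.1 to 0.17 kg. Lies flat on the bench at the start. All templates are alike; two or three are there.
- template3: routing template: white plate 100 (x) by 50 (y) by 10 mm thick, with four short teeth 6 mm out along its +y edge, and a blue grip batten on top (44 mm along x, 14 mm thick in y, from 10 to 40 mm above the underside). Two through holes of 14 mm at x = -36 and +36 mm, y = 0. Origin: centre of the underside, z up. 0.1 to 0.17 kg. Lies flat on the bench at the start. All templates are alike; two or three are there.
- offcut1: wood offcut, a block 28 (x) by 60 (y) by 30 mm (z), lying inside the case, mostly hidden under the cover at the start; origin: centre of its underside. 40 g.
- offcut2: wood offcut, a block 28 (x) by 60 (y) by 30 mm (z), lying inside the case, mostly hidden under the cover at the start; origin: centre of its underside. 40 g.
- offcut3: wood offcut like the others, 28 (x) by 60 (y) by 30 mm (z), lying on the bench; origin: centre of its underside. 40 g.
- scrap: grey plastic scrap tray, open on top, fixed; 150 (x) by 130 (y) by 50 mm high, walls 5 mm; origin: centre of the underside.
- scrap_in (a point): centre of the scrap tray's inner floor, 5 mm above the bench; axes as the tray's.
- glue: yellow glue bottle, 64 mm across, 170 mm tall, a bystander; origin at the centre of its base
- can: steel can with a paper label, 84 mm across, 90 mm tall, a bystander; origin at the centre of its base
- mallet: hammer about 200 mm long lying on the bench, a bystander; origin on its underside, about midway
There are look-alikes about, which are no part of the job. Leave any turquoise look-alike of the template2 alone. Leave any red look-alike of the template1 alone.

How it is judged:
By the outcome, as a careful person would: the job done as asked, in the order asked, and still so for the second after the job is handed in, with the robot touching nothing.
Of template1, template2, template3 only 2 to 3 are there at a start; the rules pass over those that are not, and their reading is None.
At some moment in a run one of template1, template2, template3, offcut3 may be knocked a few centimetres aside while the robot is not near it.
Once in a run the grip may slacken for a moment while it holds something.
It also fails if it takes over 208 s, if anything falls off the work surface, if the arm or the gripper's body presses on something with over 40 N, if the wrist force passes 120 N, or if a joint passes its speed limit or range.

## Working session

There is one attempt and no reset: what is moved stays moved. The work goes in short steps, Python scripts to look and compute and a shell command to move; the robot and the scene stay as the last step left them, time stands still between calls to the robot, and variables do not carry over. Pictures are saved under pics/ and viewed, and the job is handed in when it is done.

```bash
ls; mkdir -p pics; cat > h.py <<'E'
import numpy as np, cv2
from station import monitor, grab_frame, job_done, arm
from scipy.spatial.transform import Rotation as R
def st(): return monitor.get_state()
def cam(name):
    s=st(); f=grab_frame(name)
    if name=="wrist":
        T=np.eye(4); T[:3,:3]=rot(s["ee_rot"]); T[:3,3]=s["eef_pos"]
        V=np.linalg.inv(T@np.array(f["hand_eye"]))
    else: V=np.array(f["view"])
    return np.array(f["pixels"]),np.array(f["K"]),V
def rot(e):
    e=np.array(e)
    return e if e.shape==(3,3) else R.from_euler('xyz',e).as_matrix()
def ray(px,K,V,z):
    C=np.linalg.inv(V); d=C[:3,:3]@np.linalg.inv(K)@np.array([px[0],px[1],1.]); o=C[:3,3]
    return o+d*(z-o[2])/d[2]
def proj(p,K,V):
    c=V[:3,:3]@np.array(p)+V[:3,3]; u=K@c; return u[:2]/u[2]
def save(n,im): cv2.imwrite("pics/"+n,cv2.cvtColor(im,cv2.COLOR_RGB2BGR))
E
python3 - <<'E'
from h import *
print(st())
for n in("scene","top","wrist"):
    im,K,V=cam(n); save(n+"0.png",im); print(n,K,V)
E
```

```text
pics
{'t': 0.0, 'q': array([ 1.49207246e+00,  3.59381203e-01,  1.10482170e-02, -3.27904601e-04,
       -1.22409675e+00, -2.88105610e-01]), 'qd': array([ 0.00117259,  0.00124044, -0.00020957, -0.0006918 , -0.00134612,
        0.00180322]), 'joint_efforts': array([-2.32460166e-03, -5.82707226e+01,  2.93048573e+01,  6.99697763e+00,
        6.84289495e-03, -1.66046525e-04]), 'eef_pos': array([0.24195866, 0.62966108, 0.2506257 ]), 'ee_rot': array([-3.14142404e+00, -1.65368113e-03, -1.93773762e+00]), 'force': array([ 0.58767813, -1.15473489,  1.02907741]), 'moment': array([-0.00119531,  0.00650165, -0.01309155]), 'width': 0.0874596872827013}
scene [[414.52167255   0.         283.13036597]
 [  0.         414.52167255 209.00273022]
 [  0.           0.           1.        ]] [[-0.29320464  0.95584602 -0.0197341   0.18343102]
 [ 0.56984334  0.15815027 -0.80639138 -0.2609035 ]
 [-0.76766503 -0.24768304 -0.59105288  1.53144661]
 [ 0.          0.          0.          1.        ]]
top [[405.28220274   0.         277.30124644]
 [  0.         405.28220274 208.76870472]
 [  0.           0.           1.        ]] [[-0.02819684 -0.99946291 -0.01669825  0.0145584 ]
 [-0.99025038  0.03020885 -0.13598387  0.57937065]
 [ 0.13641527  0.01270113 -0.99057032  1.25711686]
 [ 0.          0.          0.          1.        ]]
wrist [[307.18823502   0.         275.93088703]
 [  0.         307.18823502 207.04766199]
 [  0.           0.           1.        ]] [[-0.35925387 -0.93323749  0.00210762  0.67431517]
 [-0.89539218  0.34532003  0.28111726 -0.03588887]
 [-0.26307697  0.09910532 -0.95967111  0.39179828]
 [ 0.          0.          0.          1.        ]]
```

View pics/top0.png

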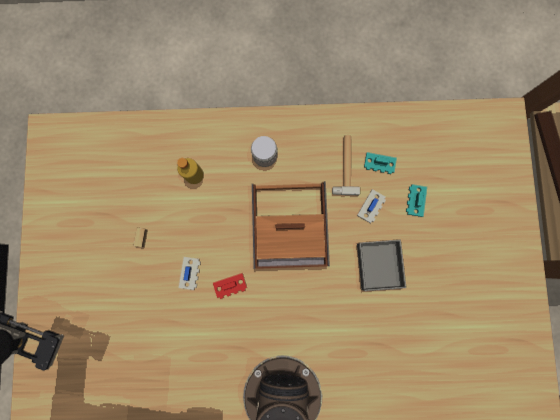

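View pics/scene0.png

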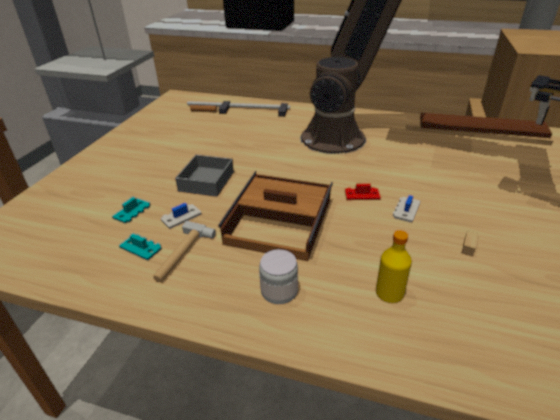

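View pics/wrist0.png

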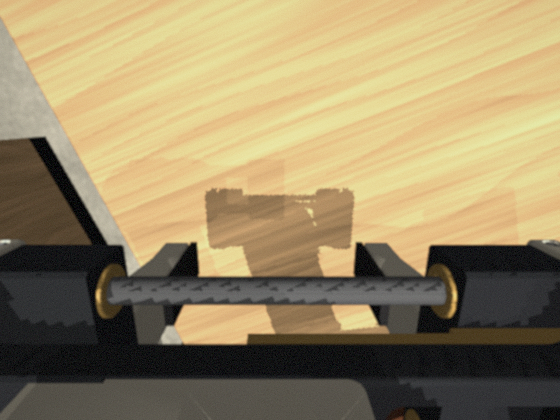

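The top view shows white templates at (372,206) and (190,273). The look-alikes are red at (230,286) and turquoise at (380,163) and (417,200). The offcut is at (141,238), the tray at (381,266), and the case is centred near (290,228). The can (264,151), glue bottle (189,170) and hammer (347,170) are the bystanders. Next I'll look at close crops.

```bash
python3 - <<'E'
from h import *
im=cv2.cvtColor(cv2.imread("pics/top0.png"),cv2.COLOR_BGR2RGB)
a=cv2.resize(im[170:290,225:445],None,fx=3.6,fy=3.6,interpolation=cv2.INTER_CUBIC); save("c1.png",a)
b=cv2.resize(im[215:305,115:255],None,fx=5,fy=5,interpolation=cv2.INTER_CUBIC); save("c2.png",b)
E
```

```text
(no output)
```

View pics/c1.png

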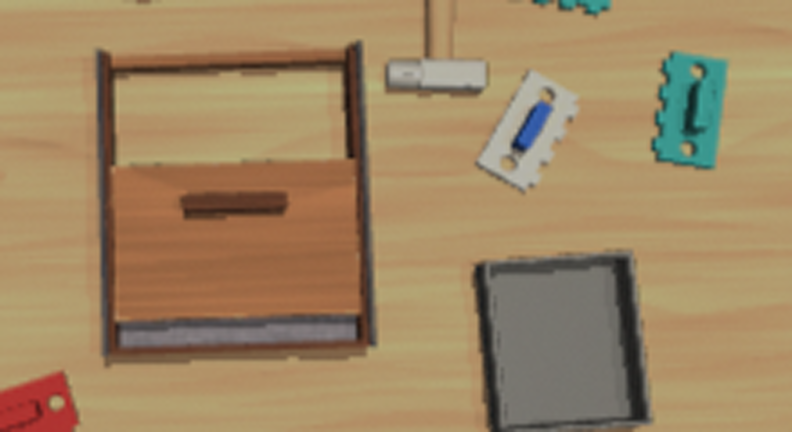

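View pics/c2.png

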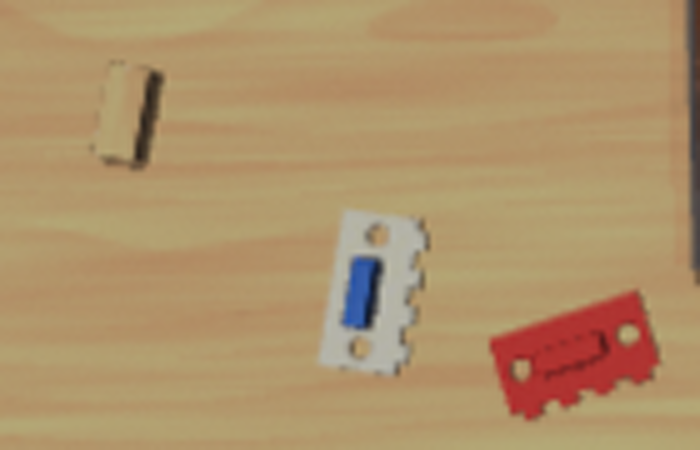

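```bash
python3 - <<'E'
from h import *
_,K,V=cam("top")
def P(c,z,k=1):
    p=(c[0]/3.6+225-.36,c[1]/3.6+170-.36) if k==1 else (c[0]/5+115-.4,c[1]/5+215-.4)
    return ray(p,K,V,z).round(4)
for n,c,z in [("LT",(98,51),.066),("LB",(106,352),.066),("RT",(360,43),.066),("RB",(374,345),.066),
 ("coverLT",(112,167),.062),("coverRT",(357,160),.062),("coverLB",(116,318),.062),("coverRB",(359,315),.062),
 ("barTL",(181,194),.092),("barTR",(286,191),.092),("barBL",(183,210),.092),("barBR",(286,206),.092),
 ("t1h1",(548,94),.01),("t1h2",(509,162),.01),
 ("tray1",(476,264),.05),("tray2",(632,252),.05),("tray3",(650,422),.05),("tray4",(492,430),.05),]:
    print(n,P(c,z))
for n,c,z in [("t2h1",(377,235),.01),("t2h2",(360,347),.01),("o1",(112,62),.03),("o2",(155,70),.03),("o3",(138,163),.03),("o4",(97,152),.03)]: print(n,P(c,z,2))
E
```

```text
LT [0.6581 0.0754 0.066 ]
LB [0.3961 0.0737 0.066 ]
RT [ 0.658  -0.1546  0.066 ]
RB [ 0.3956 -0.155   0.066 ]
coverLT [0.5555 0.0655 0.062 ]
coverRT [ 0.5552 -0.1479  0.062 ]
coverLB [0.4247 0.0648 0.062 ]
coverRB [ 0.4214 -0.1437  0.062 ]
barTL [0.5271 0.0054 0.092 ]
barTR [ 0.527  -0.0836  0.092 ]
barBL [0.5134 0.0041 0.092 ]
barBR [ 0.5142 -0.0831  0.092 ]
t1h1 [ 0.6167 -0.3292  0.01  ]
t1h2 [ 0.5555 -0.2903  0.01  ]
tray1 [ 0.4626 -0.2483  0.05  ]
tray2 [ 0.4691 -0.3838  0.05  ]
tray3 [ 0.3237 -0.3891  0.05  ]
tray4 [ 0.3207 -0.2542  0.05  ]
t2h1 [0.4202 0.2845 0.01  ]
t2h2 [0.3493 0.2953 0.01  ]
o1 [0.5354 0.4514 0.03  ]
o2 [0.5294 0.4234 0.03  ]
o3 [0.47   0.4334 0.03  ]
o4 [0.4778 0.4599 0.03  ]
```

```bash
python3 -m jog '[[[0.023,-0.056,0,0,0,-0.1,1],[0.023,-0.056,0,0,0,-0.1,1],[0.023,-0.056,0,0,0,-0.1,1],[0.023,-0.056,0,0,0,-0.1,1],[0.023,-0.056,0,0,0,-0.1,1],[0.023,-0.056,0,0,0,-0.1,1],[0.023,-0.056,0,0,0,-0.1,1],[0.023,-0.056,0,0,0,-0.1,1],[0.023,-0.056,0,0,0,-0.1,1],[0.023,-0.056,0,0,0,-0.1,1],[0.023,-0.056,0,0,0,-0.1,1],[0.023,-0.056,0,0,0,-0.1,1],[0,0,0,0,0,0,1]]]' 30; python3 - <<'E'
from h import *
im,K,V=cam("wrist"); save("w1.png",im); s=st(); print(s['eef_pos'],s['ee_rot'],s['q'])
print(proj([.52,-.04,.092],K,V))
E
```

```text
t: 1.82
eef_pos: [0.5186, -0.0456, 0.2509]
ee_rot: [-3.141, -0.001, 3.139]
force: [-0.4, 0.4, -0.1]
width: 0.0878
[ 0.51811868 -0.04395035  0.25100516] [-3.14138622e+00 -1.05820912e-03  3.14139159e+00] [ 2.93079719e-01  1.03655869e-01 -3.25971380e-01 -1.19067127e-04
 -1.14224179e+00 -2.93231137e-01]
[274.55960074 203.0167844 ]
```

View pics/w1.png

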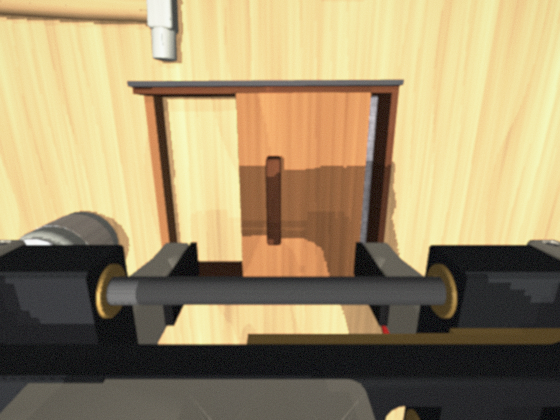

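```bash
python3 -m jog '[[[0.002,0.004,-0.05,0,0,0,1],[0,0,-0.05,0,0,0,1],[0,0,-0.04,0,0,0,1],[0,0,-0.017,0,0,0,1],[0,0,0,0,0,0,1],[0,0,0,0,0,0,0],[0,0,0,0,0,0,0],[0,0,0,0,0,0,0],[0,0,0,0,0,0,0],[0,0,0,0,0,0,0],[0,0,0,0,0,0,0]]]' 30
```

```text
t: 3.25
eef_pos: [0.5201, -0.038, 0.0946]
ee_rot: [-3.142, -0.0, -3.138]
force: [0.5, 0.2, 0.9]
width: 0.0334
```

```bash
python3 -m jog '[[[0,0,0,0,0,0,0],[0,0,0,0,0,0,0],[0,0,0,0,0,0,0],[0,0,0,0,0,0,0]]]' 30
```

```text
t: 3.75
eef_pos: [0.5202, -0.0379, 0.0946]
ee_rot: [3.142, 0.0, -3.138]
force: [1.8, -0.4, -0.7]
width: 0.0147
```

Gripped, 15 mm wide. Now I'll slide it open by about 98 mm.

```bash
python3 -m jog '[[[0.014,0,0,0,0,0,0],[0.014,0,0,0,0,0,0],[0.014,0,0,0,0,0,0],[0.014,0,0,0,0,0,0],[0.014,0,0,0,0,0,0],[0.014,0,0,0,0,0,0],[0.008,0,0,0,0,0,0],[0.004,0,0,0,0,0,0],[0,0,0,0,0,0,0]]]' 30
```

```text
t: 4.88
eef_pos: [0.617, -0.0377, 0.0946]
ee_rot: [3.141, 0.002, -3.137]
force: [2.4, 3.8, -0.4]
width: 0.0145
```

```bash
python3 -m jog '[[[0.003,0,0,0,0,0,0],[0.002,0,0,0,0,0,0],[0,0,0,0,0,0,0]]]' 30
```

```text
t: 5.25
eef_pos: [0.6199, -0.0377, 0.0946]
ee_rot: [3.141, -0.002, -3.138]
force: [-4.2, 5.5, 4.5]
width: 0.0148
```

```bash
python3 -m jog '[[[0.002,0,0,0,0,0,0],[0.002,0,0,0,0,0,0],[0,0,0,0,0,0,0]]]' 30
```

```text
t: 5.62
eef_pos: [0.6201, -0.0378, 0.0945]
ee_rot: [3.142, -0.008, -3.138]
force: [-18.3, 9.3, 16.8]
width: 0.0152
```

At the stop (case origin x ≈ 0.462). I'll release the bar, rise and back off to look inside.

```bash
python3 -m jog '[[[-0.003,0,0,0,0,0,0],[0,0,0,0,0,0,1],[0,0,0,0,0,0,1],[0,0,0,0,0,0,1],[0,0,0,0,0,0,1],[0,0,0.05,0,0,0,1],[-0.02,0.02,0.06,0,0,0,1],[-0.05,0.02,0.06,0,0,0,1],[-0.05,0.02,0.02,0,0,0,1],[-0.04,0.01,0,0,0,0,1],[0,0,0,0,0,0,1],[0,0,0,0,0,0,1]]]' 30; python3 - <<'E'
from h import *
im,K,V=cam("wrist"); save("w2.png",im); s=st(); print(s['eef_pos'],s['ee_rot'],s['q'])
im,K,V=cam("top"); save("t2.png",cv2.resize(im[170:290,225:445],None,fx=3.6,fy=3.6,interpolation=cv2.INTER_CUBIC))
E
```

```text
t: 7.12
eef_pos: [0.4748, 0.0265, 0.268]
ee_rot: [3.141, 0.001, -3.137]
force: [-0.3, 0.2, 1.2]
width: 0.0874
[0.47507053 0.02641496 0.26766978] [-3.14153172e+00  3.14964843e-04 -3.13761042e+00] [ 4.70613238e-01  1.31842271e-02 -3.84803119e-01  2.12765490e-04
 -1.17255511e+00 -4.66713499e-01]
```

View pics/w2.png

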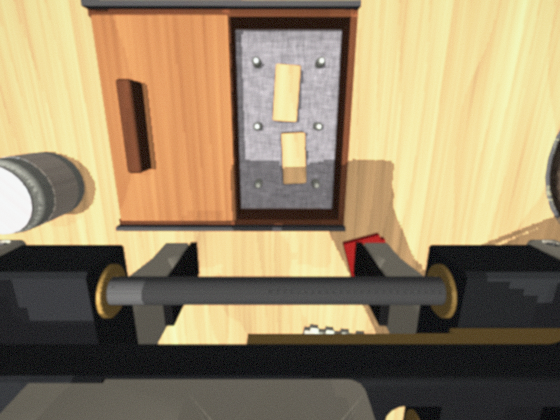

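View pics/t2.png

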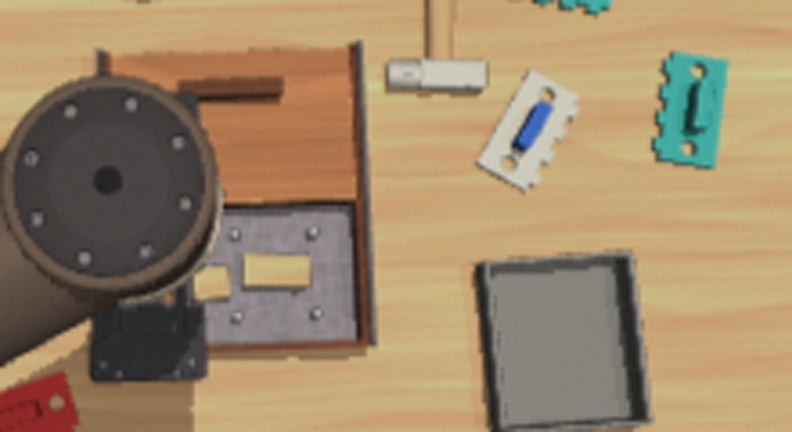

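```bash
python3 - <<'E'
from h import *
im,K,V=cam("wrist")
for p in [(257,62),(321,62),(259,126),(319,126),(258,184),(318,184)]: print(ray(p,K,V,.033).round(4))
hsv=cv2.cvtColor(im,cv2.COLOR_RGB2HSV)
sub=np.zeros(im.shape[:2],np.uint8); sub[32:208,245:338]=1
m=((hsv[...,1]>70)&(hsv[...,2]>130)&(sub>0)).astype(np.uint8)
for c in cv2.findContours(m,cv2.RETR_EXTERNAL,cv2.CHAIN_APPROX_NONE)[0]:
    if cv2.contourArea(c)<200: continue
    w=np.array([ray(q[0],K,V,.04)[:2] for q in c])*1000
    r=cv2.minAreaRect(w.astype(np.float32)); print(cv2.contourArea(c),r, cv2.boundingRect(c))
E
```

```text
[ 0.4964 -0.1076  0.033 ]
[ 0.4262 -0.1079  0.033 ]
[ 0.4951 -0.0397  0.033 ]
[ 0.4255 -0.0399  0.033 ]
[0.4972 0.0289 0.033 ]
[0.4238 0.0287 0.033 ]
1167.0 ((454.7106018066406, -3.1872329711914062), (28.08654022216797, 60.368831634521484), 3.0016212463378906) (281, 132, 26, 53)
1368.5 ((464.4361267089844, -74.61338806152344), (59.543846130371094, 28.13347816467285), 86.65547943115234) (272, 64, 29, 59)
```

```bash
python3 -m jog '[[[-0.003,-0.025,-0.02,0,0,-0.03,0.58],[-0.004,-0.038,-0.04,0,0,-0.03,0.58],[-0.004,-0.038,-0.05,0,0,0,0.58],[0,0,-0.04,0,0,0,0.58],[0,0,-0.04,0,0,0,0.58],[0,0,-0.025,0,0,0,0.58],[0,0,-0.012,0,0,0,0.58],[0,0,0,0,0,0,0.58],[0,0,0,0,0,0,0],[0,0,0,0,0,0,0],[0,0,0,0,0,0,0],[0,0,0,0,0,0,0],[0,0,0,0,0,0,0]]]' 30
```

```text
t: 8.9
eef_pos: [0.464, -0.0742, 0.0417]
ee_rot: [3.141, 0.001, 3.086]
force: [-1.3, 0.9, 7.1]
width: 0.028
```

```bash
python3 -m jog '[[[0,0,0.04,0,0,0,0],[0,0,0.05,0,0,0,0],[-0.02,-0.04,0.01,0,0,0.03,0],[-0.025,-0.055,0,0,0,0.03,0],[-0.025,-0.055,0,0,0,0,0],[-0.025,-0.055,0,0,0,0,0],[-0.017,-0.04,0,0,0,0,0],[0,0,-0.03,0,0,0,0],[0,0,-0.025,0,0,0,0],[0,0,0,0,0,0,0]]]' 30
```

```text
t: 10.15
eef_pos: [0.35, -0.3189, 0.0846]
ee_rot: [3.14, -0.004, -3.138]
force: [-0.5, 0.1, -0.5]
width: 0.0279
```

```bash
python3 -m jog '[[[0,0,-0.004,0,0,0,0],[0,0,0,0,0,0,0.5],[0,0,0,0,0,0,0.5],[0,0,0,0,0,0,0.5],[0,0,0.05,0,0,0,0.58]]]' 30; python3 - <<'E'
from h import *
im,K,V=cam("top"); save("t3.png",cv2.resize(im[170:290,225:445],None,fx=3.6,fy=3.6,interpolation=cv2.INTER_CUBIC)); save("t3f.png",im)
im,K,V=cam("wrist"); save("w3.png",im)
E
```

```text
t: 10.78
eef_pos: [0.3494, -0.3183, 0.1299]
ee_rot: [3.139, -0.007, -3.138]
force: [1.5, -1.1, 1.1]
width: 0.0486
```

View pics/w3.png

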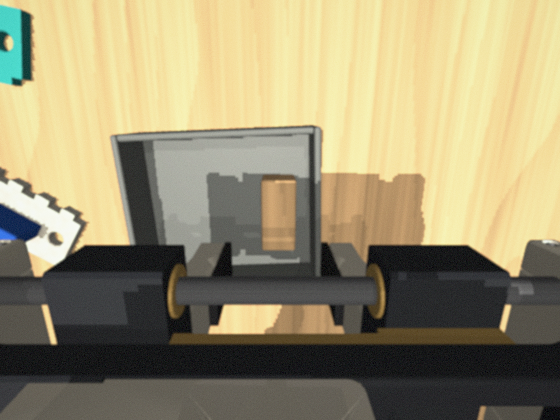

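View pics/t3f.png

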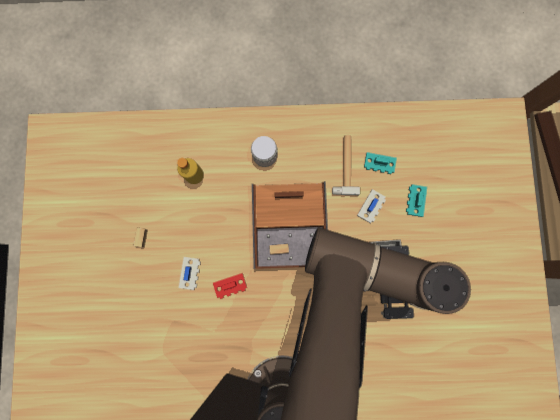

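The tray at (225,200) in the wrist view holds offcut A, and no third white template is visible. Next is B.

```bash
python3 -m jog '[[[0.012,0.035,0.02,0,0,0,0.58],[0.018,0.055,0,0,0,0.025,0.58],[0.018,0.055,0,0,0,0.025,0.58],[0.018,0.055,0,0,0,0,0.58],[0.018,0.055,0,0,0,0,0.58],[0.0155,0.045,0,0,0,0,0.58],[0.006,0.015,0,0,0,0,0.58],[0,0,-0.05,0,0,0,0.58],[0,0,-0.03,0,0,0,0.58],[0,0,-0.02,0,0,0,0.58],[0,0,-0.01,0,0,0,0.58],[0,0,0,0,0,0,0],[0,0,0,0,0,0,0],[0,0,0,0,0,0,0],[0,0,0,0,0,0,0],[0,0,0,0,0,0,0]]]' 30
```

```text
t: 12.88
eef_pos: [0.4575, -0.0042, 0.0427]
ee_rot: [3.141, 0.001, -3.087]
force: [-1.6, -0.1, 6.3]
width: 0.0276
```

```bash
python3 -m jog '[[[0,0,0.04,0,0,0,0],[0,0,0.05,0,0,0,0],[-0.003,-0.045,0.01,0,0,-0.025,0],[-0.004,-0.055,0,0,0,-0.025,0],[-0.004,-0.055,0,0,0,0,0],[-0.004,-0.055,0,0,0,0,0],[-0.004,-0.055,0,0,0,0,0],[-0.003,-0.05,0,0,0,0,0],[0,0,-0.03,0,0,0,0],[0,0,-0.03,0,0,0,0],[0,0,0,0,0,0,0]]]' 30
```

```text
t: 14.25
eef_pos: [0.4332, -0.3189, 0.0801]
ee_rot: [3.14, -0.004, -3.138]
force: [0.3, 0.9, 0.0]
width: 0.0279
```

```bash
python3 -m jog '[[[0,0,0,0,0,0,0.5],[0,0,0,0,0,0,0.5],[0,0,0,0,0,0,0.5],[0,0,0.06,0,0,0,1],[0,0,0.06,0,0,0,1]]]' 30; python3 - <<'E'
from h import *
im,K,V=cam("wrist"); save("w4.png",im)
E
```

```text
t: 14.88
eef_pos: [0.4347, -0.3191, 0.2036]
ee_rot: [3.141, -0.001, -3.137]
force: [1.6, -0.3, 0.4]
width: 0.0585
```

View pics/w4.png

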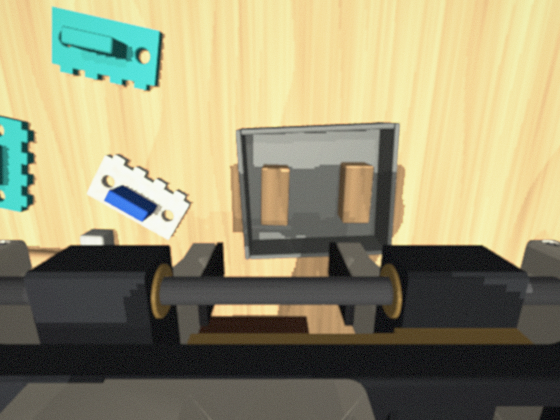

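```bash
python3 -m jog '[[[0.005,0.058,0,0,0,0.109,1],[0.005,0.058,0,0,0,0.109,1],[0.005,0.058,0,0,0,0.109,1],[0.005,0.058,0,0,0,0.109,1],[0.005,0.058,0,0,0,0.109,1],[0.005,0.058,0,0,0,0.109,1],[0.005,0.058,0,0,0,0.109,1],[0.005,0.058,0,0,0,0.109,1],[0.005,0.058,0,0,0,0.109,1],[0.005,0.058,0,0,0,0.109,1],[0.005,0.058,0,0,0,0.109,1],[0.005,0.058,0,0,0,0.109,1],[0.005,0.058,0,0,0,0.109,1],[0,0,0,0,0,0,1]]]' 30; python3 - <<'E'
from h import *
im,K,V=cam("wrist"); save("w5.png",im); print(proj([.503,.442,.03],K,V),st()['q'])
E
```

```text
t: 16.68
eef_pos: [0.4997, 0.4384, 0.2011]
ee_rot: [-3.141, -0.0, -1.716]
force: [-0.3, -1.6, -0.3]
width: 0.0867
[272.03357169 192.00158958] [ 1.01144179e+00  3.73058105e-01 -8.43096019e-02 -5.24423993e-05
 -1.11420828e+00  4.11648110e-01]
```

View pics/w5.png

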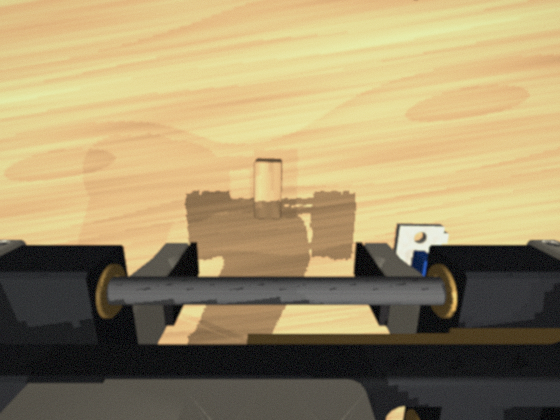

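```bash
python3 - <<'E'
from h import *
im,K,V=cam("wrist")
for p in [(267.5,188),(255,159),(282,159),(253,218),(280,218)]: print(ray(p,K,V,.03).round(4))
print(st()['eef_pos'])
E
```

```text
[0.5075 0.4438 0.03  ]
[0.5384 0.4515 0.03  ]
[0.5344 0.4251 0.03  ]
[0.478  0.4638 0.03  ]
[0.4738 0.4359 0.03  ]
[0.4995259  0.43511296 0.20158115]
```

```bash
python3 -m jog '[[[0.003,0.004,-0.05,0,0,0,0.75],[0.003,0.004,-0.05,0,0,0,0.75],[0,0,-0.04,0,0,0,0.75],[0,0,-0.02,0,0,0,0.75],[0,0,-0.01,0,0,0,0.75],[0,0,0,0,0,0,0],[0,0,0,0,0,0,0],[0,0,0,0,0,0,0],[0,0,0,0,0,0,0],[0,0,0,0,0,0,0],[0,0,0,0,0,0,0],[0,0,0,0,0,0,0]]]' 30
```

```text
t: 18.27
eef_pos: [0.5062, 0.443, 0.0326]
ee_rot: [-3.141, 0.001, -1.72]
force: [-1.8, 0.8, 5.5]
width: 0.0276
```

```bash
python3 -m jog '[[[0,0,0.06,0,0,0,0],[-0.0084,-0.0586,0.06,0,0,-0.109,0],[-0.0084,-0.0586,0,0,0,-0.109,0],[-0.0084,-0.0586,0,0,0,-0.109,0],[-0.0084,-0.0586,0,0,0,-0.109,0],[-0.0084,-0.0586,0,0,0,-0.109,0],[-0.0084,-0.0586,0,0,0,-0.109,0],[-0.0084,-0.0586,0,0,0,-0.109,0],[-0.0084,-0.0586,0,0,0,-0.109,0],[-0.0084,-0.0586,0,0,0,-0.109,0],[-0.0084,-0.0586,0,0,0,-0.109,0],[-0.0084,-0.0586,0,0,0,-0.109,0],[-0.0084,-0.0586,0,0,0,-0.109,0],[-0.0084,-0.0586,0,0,0,-0.109,0],[0,0,-0.04,0,0,0,0],[0,0,0,0,0,0,0]]]' 30
```

```text
t: 20.27
eef_pos: [0.3962, -0.3039, 0.094]
ee_rot: [3.139, -0.006, -3.14]
force: [0.2, 0.1, 0.2]
width: 0.0279
```

```bash
python3 -m jog '[[[-0.003,-0.014,-0.01,0,0,0,0],[0,0,-0.015,0,0,0,0],[0,0,0,0,0,0,0]]]' 30; python3 -m jog '[[[0,0,0,0,0,0,0.5],[0,0,0,0,0,0,0.5],[0,0,0,0,0,0,0.5],[0,0,0.06,0,0,0,0.7],[0,0,0.06,0,0,0,0.7]]]' 30; python3 - <<'E'
from h import *
im,K,V=cam("wrist"); save("w6.png",im)
im,K,V=cam("top"); save("t6.png",im)
E
```

```text
t: 20.65
eef_pos: [0.3955, -0.3174, 0.0707]
ee_rot: [3.141, -0.002, -3.137]
force: [-0.2, 0.1, -0.3]
width: 0.0277
t: 21.28
eef_pos: [0.3955, -0.3178, 0.1927]
ee_rot: [3.141, -0.002, -3.137]
force: [2.0, -0.3, -0.3]
width: 0.0578
```

View pics/w6.png

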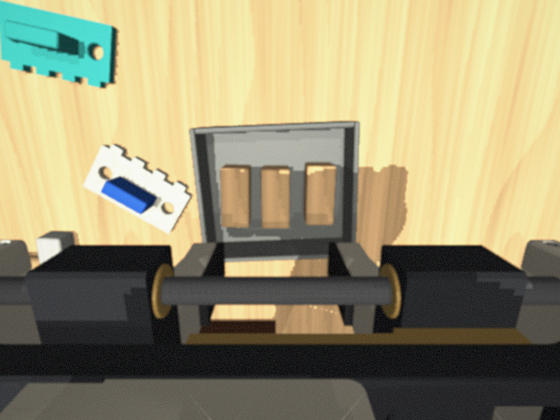

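View pics/t6.png

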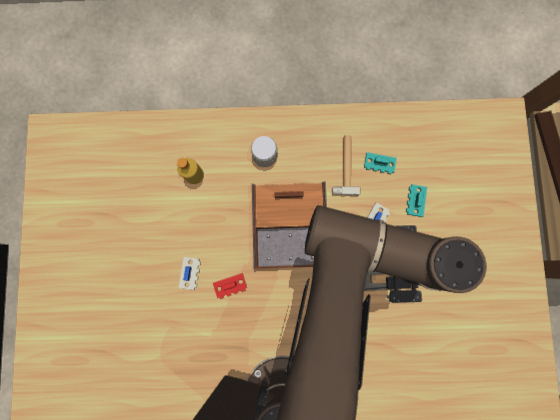

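All three offcuts are in the tray, at (235,197), (276,197) and (320,195). The template near the hammer seems to have been knocked, so I'll look at it from closer.

```bash
python3 -m jog '[[[0.056,0,0.01,0,0,0,0.8],[0.056,0,0,0,0,0,0.8],[0.048,0,0,0,0,0,0.8],[0,0,0,0,0,0,0.8],[0,0,0,0,0,0,0.8]]]' 30; python3 - <<'E'
from h import *
im,K,V=cam("wrist"); save("w7.png",im)
hsv=cv2.cvtColor(im,cv2.COLOR_RGB2HSV)
m=((hsv[...,0]>105)&(hsv[...,0]<130)&(hsv[...,1]>150)&(hsv[...,2]>60)).astype(np.uint8); m[240:]=0
for c in cv2.findContours(m,cv2.RETR_EXTERNAL,cv2.CHAIN_APPROX_NONE)[0]:
    if cv2.contourArea(c)>60: print(cv2.contourArea(c),cv2.minAreaRect(c))
print(st()['eef_pos'])
E
```

```text
t: 22.0
eef_pos: [0.5556, -0.3177, 0.2009]
ee_rot: [3.141, -0.001, -3.137]
force: [-0.1, -0.5, -0.3]
width: 0.0697
569.0 ((288.83148193359375, 193.76966857910156), (42.71791458129883, 14.839971542358398), 32.0053825378418)
[ 0.55522187 -0.31787191  0.2013318 ]
```

View pics/w7.png

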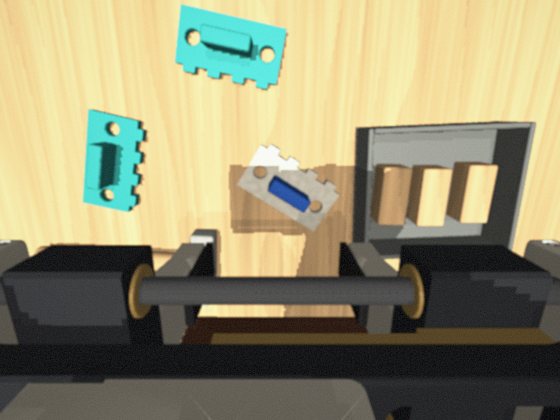

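```bash
python3 - <<'E'
from h import *
im,K,V=cam("wrist")
save("w7c.png",cv2.resize(im[130:240,220:350],None,fx=5,fy=5,interpolation=cv2.INTER_CUBIC))
a,b=[ray(p,K,V,.01) for p in [(260,172),(315,206)]]; print(a,b,(a+b)/2,np.degrees(np.arctan2(*(b-a)[1::-1])),np.linalg.norm(b-a))
print(ray((288.8,193.8),K,V,.037))
E
```

```text
[ 0.57238026 -0.3374292   0.01      ] [ 0.51218953 -0.2998348   0.01      ] [ 0.5422849 -0.318632   0.01     ] 148.01160085859883 0.07096663849804684
[ 0.54248171 -0.32023164  0.037     ]
```

View pics/w7c.png

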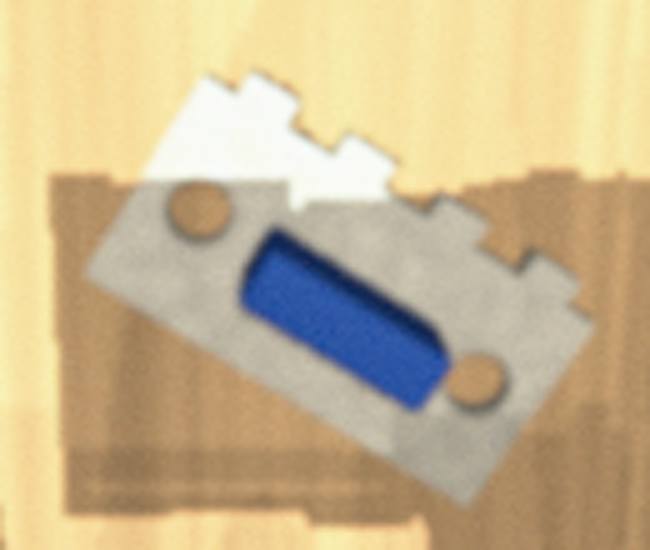

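```bash
python3 -m jog '[[[-0.006,-0.001,0,0,0,0.168,0.6],[-0.007,0,0,0,0,0.168,0.6],[0,0,-0.03,0,0,0.168,0.6],[0,0,-0.04,0,0,0.168,0.6],[0,0,-0.03,0,0,0.168,0.6],[0,0,-0.01,0,0,0.168,0.6],[0,0,0,0,0,0,0.6]]]' 40;  python3 - <<'E'
from h import *
im,K,V=cam("wrist"); save("w8.png",im); s=st(); print(s['eef_pos'],s['ee_rot'])
print(proj([.5724,-.3374,.01],K,V),proj([.5122,-.2998,.01],K,V))
E
```

```text
t: 22.98
eef_pos: [0.5418, -0.319, 0.0912]
ee_rot: [3.141, -0.0, -2.131]
force: [0.7, 0.4, -0.1]
width: 0.0524
[ 0.54250439 -0.31920304  0.0920185 ] [-3.14127850e+00 -2.57977140e-05 -2.13360738e+00]
[275.20128118 176.36801483] [275.51163805 266.92351875]
```

View pics/w8.png

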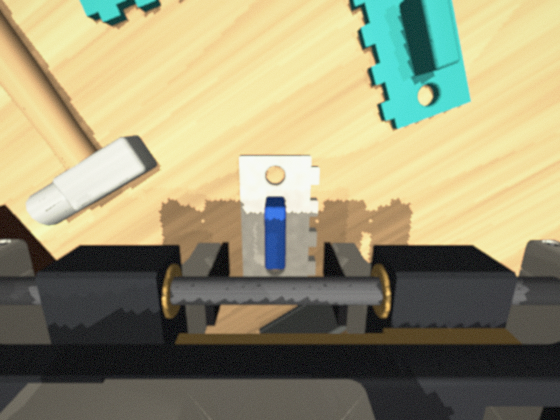

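```bash
python3 -m jog '[[[0,0,-0.03,0,0,0,0.6],[0,0,-0.02,0,0,0,0.6],[0,0,0,0,0,0,0.6],[0,0,0,0,0,0,0],[0,0,0,0,0,0,0],[0,0,0,0,0,0,0],[0,0,0,0,0,0,0],[0,0,0,0,0,0,0],[0,0,0,0,0,0,0],[0,0,0,0,0,0,0]]]' 40
```

```text
t: 24.28
eef_pos: [0.5431, -0.319, 0.0417]
ee_rot: [-3.141, -0.0, -2.13]
force: [-0.2, 0.8, 3.4]
width: 0.0135
```

```bash
python3 -m jog '[[[0,0,0.04,0,0,0,0],[0,0,0.05,0,0,0,0],[-0.012,0.04,0,0,0,0.08,0],[-0.014,0.048,0,0,0,0.096,0],[-0.014,0.048,0,0,0,0.096,0],[-0.014,0.048,0,0,0,0.096,0],[-0.014,0.048,0,0,0,0.096,0],[-0.014,0.0475,0,0,0,0.098,0],[0,0,0,0,0,0,0],[0,0,0,0,0,0,0]]]' 40;  python3 - <<'E'
from h import *
im,K,V=cam("wrist"); save("w9.png",im); s=st(); print(s['eef_pos'],s['ee_rot'],s['width'],s['q'])
for x in (.425,.497):print(proj([x,-.0395,s['eef_pos'][2]-.0317],K,V),[proj([x,y,.033],K,V) for y in (-.1095,-.0395,.0305)])
im,K,V=cam("top"); save("t9.png",cv2.resize(im[170:290,225:445],None,fx=3.6,fy=3.6,interpolation=cv2.INTER_CUBIC))
E
```

```text
t: 25.52
eef_pos: [0.461, -0.0393, 0.1314]
ee_rot: [3.142, 0.0, -1.567]
force: [-0.3, 0.0, -1.4]
width: 0.0133
[ 0.46109092 -0.03981082  0.1313316 ] [ 3.14145509e+00 -6.87009402e-05 -1.56831006e+00] 0.013280827775056292 [ 3.41203476e-01  1.29103771e-01 -6.06303821e-01  2.57352346e-05
 -8.35541314e-01  1.23206185e+00]
[276.33078312 305.4518727 ] [array([360.63544572, 258.30626128]), array([276.18239759, 258.09350583]), array([191.6629033 , 257.88058299])]
[276.77417504 192.54822947] [array([368.24867404, 172.1770123 ]), array([276.49192872, 171.90904951]), array([184.65674198, 171.64085765])]
```

View pics/w9.png

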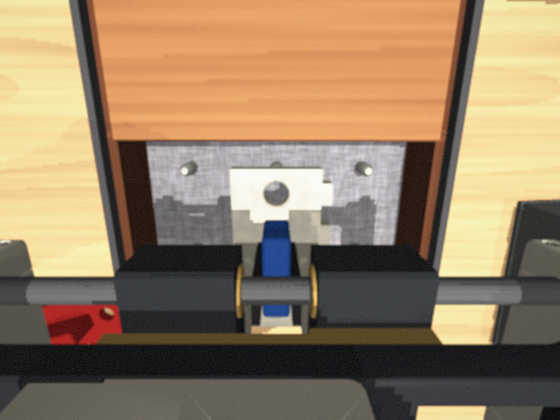

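View pics/t9.png

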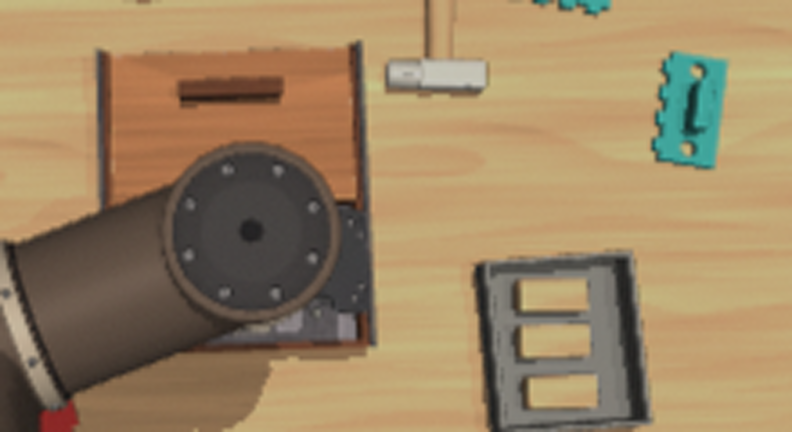

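```bash
python3 - <<'E'
from h import *
im,K,V=cam("wrist"); save("w9c.png",cv2.resize(im[145:215,170:385],None,fx=3.7,fy=3.7,interpolation=cv2.INTER_CUBIC))
E
```

```text
(no output)
```

View pics/w9c.png

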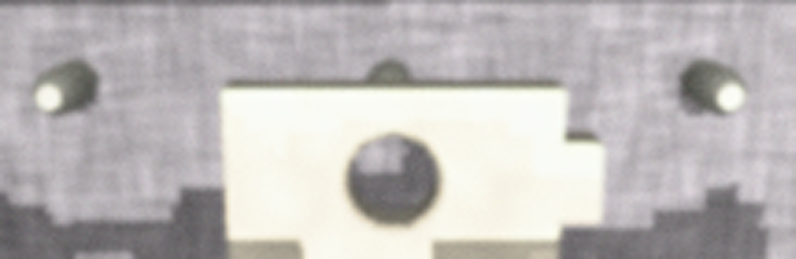

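```bash
python3 -m jog '[[[0.0013,0.0005,-0.02,0,0,0,0],[0,0,-0.02,0,0,0,0],[0,0,-0.012,0,0,0,0],[0,0,0,0,0,0,0],[0,0,0,0,0,0,0]]]' 40;  python3 - <<'E'
from h import *
im,K,V=cam("wrist"); save("w10.png",cv2.resize(im[145:215,170:385],None,fx=3.7,fy=3.7,interpolation=cv2.INTER_CUBIC)); s=st(); print(s['eef_pos'],s['force'])
E
```

```text
t: 26.3
eef_pos: [0.4627, -0.0392, 0.0799]
ee_rot: [-3.141, -0.0, -1.568]
force: [0.2, -0.5, -1.0]
width: 0.0135
[ 0.46281029 -0.03901923  0.08003736] [-0.51931082 -0.0254537  -1.91829495]
```

View pics/w10.png

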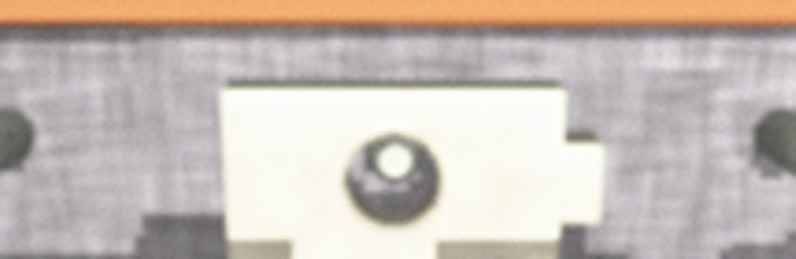

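```bash
python3 - <<'E'
from h import *
im,K,V=cam("wrist")
print(ray((276.4,187.9),K,V,.033),ray((275.6,193.3),K,V,.0483))
E
```

```text
[ 0.49803318 -0.03905502  0.033     ] [ 0.49842069 -0.03858154  0.0483    ]
```

```bash
python3 -m jog '[[[0,0,-0.006,0,0,0,0],[0,0,-0.005,0,0,0,0],[0,0,-0.005,0,0,0,0],[0,0,-0.005,0,0,0,0],[0,0,0,0,0,0,0]]]' 40; python3 -m jog '[[[0,0,-0.004,0,0,0,0],[0,0,-0.003,0,0,0,0],[0,0,-0.001,0,0,0,0],[0,0,0,0,0,0,0]]]' 40
```

```text
t: 27.02
eef_pos: [0.462, -0.0391, 0.0579]
ee_rot: [3.141, -0.0, -1.568]
force: [0.5, -0.0, -1.1]
width: 0.0137
t: 27.52
eef_pos: [0.4623, -0.039, 0.0516]
ee_rot: [-3.141, -0.0, -1.567]
force: [-7.0, 2.1, 19.0]
width: 0.0136
```

```bash
python3 -m jog '[[[0,0,0.0005,0,0,0,0.45],[0,0,0,0,0,0,0.45],[0,0,0,0,0,0,0.45],[0,0,0,0,0,0,0.45],[0,0,0.04,0,0,0,0.45],[0,0,0.05,0,0,0,0.45],[0,0,0.05,0,0,0,0.6],[0,0,0,0,0,0,0.6]]]' 40; python3 - <<'E'
from h import *
im,K,V=cam("wrist"); save("w11.png",im); s=st(); print(s['eef_pos'],s['force'])
E
```

```text
t: 28.52
eef_pos: [0.4646, -0.0385, 0.1949]
ee_rot: [-3.134, 0.002, -1.567]
force: [0.6, -0.7, -0.5]
width: 0.0509
[ 0.46311811 -0.03869776  0.19262194] [-0.62714087 -0.20297374 -0.33333093]
```

View pics/w11.png

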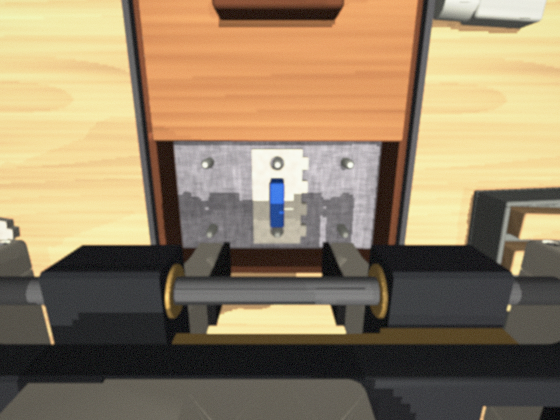

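Seated: the pins show in the holes at (277,163) and (277,231). Next is the second template.

```bash
python3 -m jog '[[[-0.013,0.0547,0,0,0,-0.026,0.6],[-0.013,0.0547,0,0,0,-0.026,0.6],[-0.013,0.0547,0,0,0,-0.026,0.6],[-0.013,0.0547,0,0,0,-0.026,0.6],[-0.013,0.0547,0,0,0,-0.026,0.6],[-0.013,0.0547,-0.03,0,0,-0.026,0.6],[0,0,-0.02,0,0,0,0.6],[0,0,0,0,0,0,0.6]]]' 40; python3 - <<'E'
from h import *
im,K,V=cam("wrist"); save("w12.png",im); s=st(); print(s['eef_pos'],s['ee_rot'])
print(proj([.4202,.2845,.01],K,V),proj([.3493,.2953,.01],K,V))
E
```

```text
t: 29.58
eef_pos: [0.3831, 0.287, 0.1389]
ee_rot: [3.139, -0.005, -1.723]
force: [0.5, 0.3, 1.2]
width: 0.0528
[0.38389324 0.28730777 0.14024524] [ 3.14020544 -0.00347473 -1.72325165]
[271.57839623 164.21773995] [271.99161089 241.84147456]
```

View pics/w12.png

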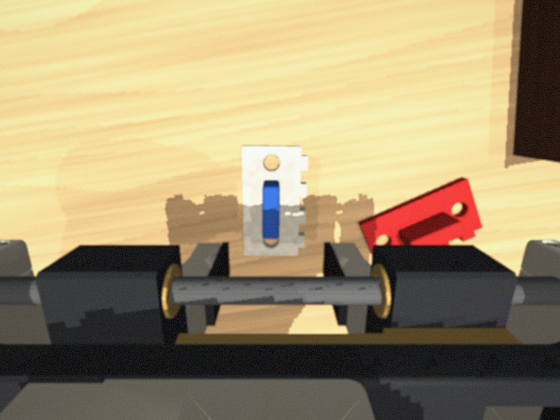

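```bash
python3 -m jog '[[[0.0025,0.0025,-0.03,0,0,0,0.6],[0,0,-0.035,0,0,0,0.6],[0,0,-0.025,0,0,0,0.6],[0,0,-0.0085,0,0,0,0.6],[0,0,0,0,0,0,0.6],[0,0,0,0,0,0,0],[0,0,0,0,0,0,0],[0,0,0,0,0,0,0],[0,0,0,0,0,0,0],[0,0,0,0,0,0,0],[0,0,0,0,0,0,0],[0,0,0,0,0,0,0]]]' 40
```

```text
t: 31.12
eef_pos: [0.387, 0.2907, 0.0432]
ee_rot: [-3.142, -0.0, -1.723]
force: [-1.1, 0.4, 6.0]
width: 0.0134
```

```bash
python3 -m jog '[[[0,0,0.04,0,0,0,0],[0,0,0.05,0,0,0,0],[0.015,-0.052,0,0,0,0.031,0],[0.015,-0.052,0,0,0,0.031,0],[0.015,-0.052,0,0,0,0.031,0],[0.015,-0.052,0,0,0,0.031,0],[0.015,-0.051,0,0,0,0.031,0],[0,0,0,0,0,0,0],[0,0,0,0,0,0,0]]]' 40;  python3 - <<'E'
from h import *
im,K,V=cam("wrist"); save("w13.png",im); s=st(); print(s['eef_pos'],s['ee_rot'],s['width'])
E
```

```text
t: 32.25
eef_pos: [0.4619, 0.0314, 0.1327]
ee_rot: [3.141, -0.0, -1.57]
force: [-0.2, 0.1, -1.3]
width: 0.014
[0.46187567 0.03197577 0.13281057] [ 3.14133219e+00  1.30680193e-05 -1.56880276e+00] 0.013710458193786346
```

View pics/w13.png

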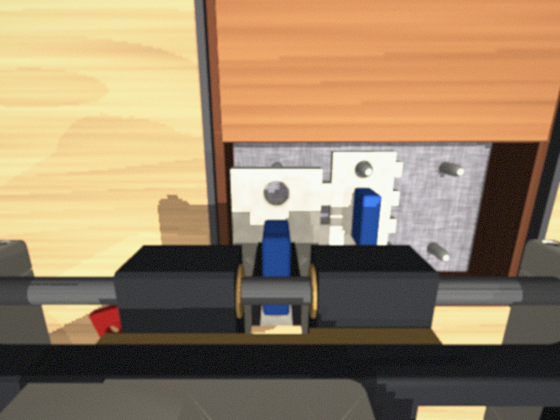

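```bash
python3 -m jog '[[[0,0,-0.02,0,0,0,0],[0,0,-0.02,0,0,0,0],[0,0,-0.012,0,0,0,0],[0,0,0,0,0,0,0],[0,0,0,0,0,0,0]]]' 40;  python3 - <<'E'
from h import *
im,K,V=cam("wrist"); save("w14.png",cv2.resize(im[145:215,170:385],None,fx=3.7,fy=3.7,interpolation=cv2.INTER_CUBIC)); s=st(); print(s['eef_pos'],s['force'])
np.savez("w14",K=K,V=V)
E
```

```text
t: 32.92
eef_pos: [0.4624, 0.0322, 0.0815]
ee_rot: [-3.141, 0.0, -1.568]
force: [-0.1, 0.1, -0.7]
width: 0.0134
[0.46246482 0.0321243  0.08163728] [ 0.25986118 -0.69275209 -0.70070598]
```

View pics/w14.png

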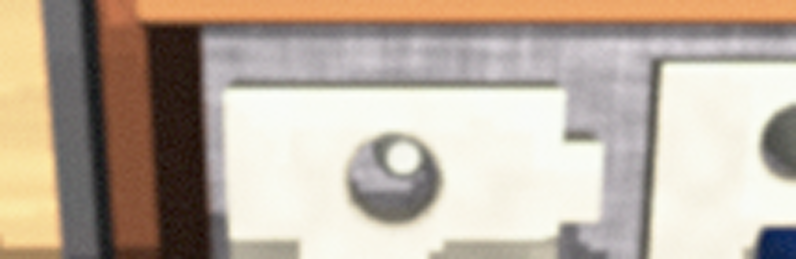

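```bash
python3 - <<'E'
from h import *
d=np.load("w14.npz");K,V=d['K'],d['V']
f=lambda c:(170+c[0]/3.7-.36,145+c[1]/3.7-.36)
print(ray(f((403,156)),K,V,.033),ray(f((394,179)),K,V,.0495),ray(f((395,160)),K,V,.033))
E
```

```text
[0.49796627 0.030853   0.033     ] [0.49810207 0.03234766 0.0495    ] [0.49729133 0.03216397 0.033     ]
```

```bash
python3 -m jog '[[[0,-0.0012,0,0,0,0,0],[0,0,-0.007,0,0,0,0],[0,0,-0.006,0,0,0,0],[0,0,-0.005,0,0,0,0],[0,0,-0.005,0,0,0,0],[0,0,0,0,0,0,0]]]' 40; python3 -m jog '[[[0,0,-0.003,0,0,0,0],[0,0,-0.002,0,0,0,0],[0,0,-0.001,0,0,0,0],[0,0,-0.001,0,0,0,0],[0,0,0,0,0,0,0]]]' 40
```

```text
t: 33.72
eef_pos: [0.4617, 0.0303, 0.0575]
ee_rot: [3.141, -0.0, -1.569]
force: [0.4, 0.3, -1.0]
width: 0.0135
t: 34.35
eef_pos: [0.4621, 0.0305, 0.0531]
ee_rot: [-3.141, -0.0, -1.568]
force: [-11.6, 1.7, 31.3]
width: 0.0135
```

```bash
python3 -m jog '[[[0,0,0.002,0,0,0,0.26],[0,0,0,0,0,0,0.26],[0,0,0,0,0,0,0.26],[0,0,0.03,0,0,0,0.26],[0,0,0.05,0,0,0,0.26],[0,0,0.05,0,0,0,0.26],[0,-0.035,0.02,0,0,0,0.6],[0,-0.035,0,0,0,0,0.6],[0,0,0,0,0,0,0.6],[0,0,0,0,0,0,0.6]]]' 40; python3 - <<'E'
from h import *
im,K,V=cam("wrist"); save("w15.png",cv2.resize(im[100:260,120:440],None,fx=2.5,fy=2.5,interpolation=cv2.INTER_CUBIC)); s=st(); print(s['eef_pos'],s['force'])
im,K,V=cam("scene"); save("s15.png",im)
E
```

```text
t: 35.6
eef_pos: [0.4619, -0.0396, 0.2027]
ee_rot: [3.141, -0.0, -1.569]
force: [-0.9, 0.1, 0.1]
width: 0.0517
[ 0.46196706 -0.03929905  0.20269075] [-0.20517818  1.17324048  0.23238686]
```

View pics/w15.png

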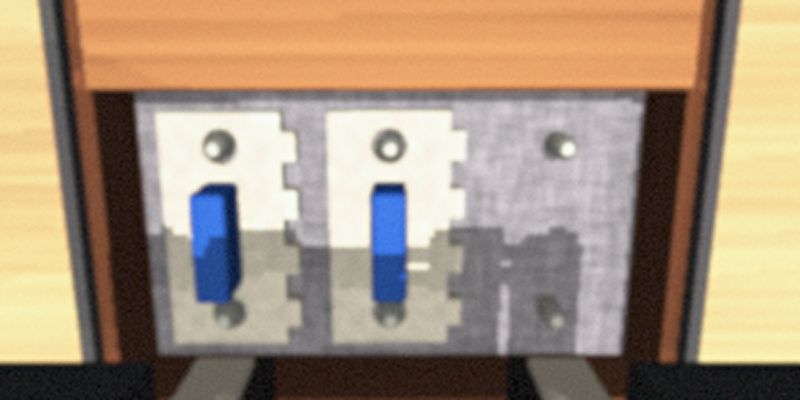

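View pics/s15.png

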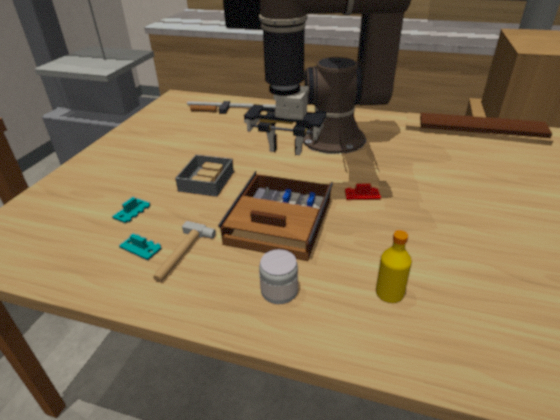

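Both templates look flush, with pin tips showing in all four holes. Now I'll close the cover.

```bash
python3 -m jog '[[[0.0176,0,0,0,0,-0.175,0.8],[0.0176,0,0,0,0,-0.175,0.8],[0.0176,0,0,0,0,-0.175,0.8],[0.0176,0,0,0,0,-0.175,0.8],[0.0176,0,0,0,0,-0.175,0.8],[0.0176,0,0,0,0,-0.175,0.8],[0.0176,0,0,0,0,-0.175,0.8],[0.0176,0,0,0,0,-0.175,0.8],[0.0176,0,0,0,0,-0.175,0.8],[0,0,0,0,0,0,0.8],[0,0,0,0,0,0,0.8]]]' 30; python3 - <<'E'
from h import *
im,K,V=cam("wrist"); save("w16.png",im); s=st(); print(s['eef_pos'],s['ee_rot'])
print(proj([.62,-.038,.092],K,V))
E
```

```text
t: 37.08
eef_pos: [0.6199, -0.0391, 0.2025]
ee_rot: [-3.141, -0.001, -3.14]
force: [-0.3, -0.1, 0.0]
width: 0.07
[ 0.61981067 -0.03914039  0.20276874] [-3.14159144e+00 -6.99044117e-04 -3.14051743e+00]
[275.90598163 213.23244451]
```

View pics/w16.png

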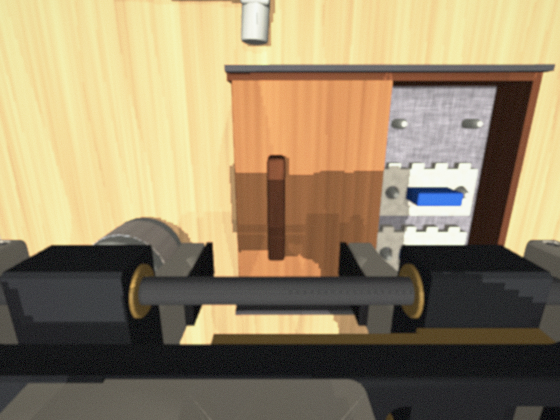

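```bash
python3 -m jog '[[[0,0.001,-0.04,0,0,0,0.7],[0,0,-0.04,0,0,0,0.7],[0,0,-0.02,0,0,0,0.7],[0,0,-0.008,0,0,0,0.7],[0,0,0,0,0,0,0],[0,0,0,0,0,0,0],[0,0,0,0,0,0,0],[0,0,0,0,0,0,0],[0,0,0,0,0,0,0],[0,0,0,0,0,0,0],[0,0,0,0,0,0,0],[0,0,0,0,0,0,0]]]' 30
```

```text
t: 38.62
eef_pos: [0.6199, -0.0385, 0.0952]
ee_rot: [-3.141, -0.001, 3.14]
force: [-4.2, 1.3, 6.0]
width: 0.0147
```

```bash
python3 -m jog '[[[-0.008,0,0,0,0,0,0],[-0.014,0,0,0,0,0,0],[-0.014,0,0,0,0,0,0],[-0.014,0,0,0,0,0,0],[-0.014,0,0,0,0,0,0],[-0.014,0,0,0,0,0,0],[-0.014,0,0,0,0,0,0],[-0.014,0,0,0,0,0,0],[-0.01,0,0,0,0,0,0],[-0.006,0,0,0,0,0,0],[0,0,0,0,0,0,0]]]' 30
```

```text
t: 40.0
eef_pos: [0.4971, -0.0388, 0.0951]
ee_rot: [-3.141, -0.002, 3.14]
force: [-2.2, -4.2, 5.1]
width: 0.0148
```

```bash
python3 -m jog '[[[-0.003,0,0,0,0,0,0],[-0.003,0,0,0,0,0,0],[-0.002,0,0,0,0,0,0],[-0.001,0,0,0,0,0,0],[0,0,0,0,0,0,0]]]' 30
```

```text
t: 40.62
eef_pos: [0.4918, -0.0388, 0.0952]
ee_rot: [-3.141, 0.004, 3.14]
force: [11.5, -11.6, -7.8]
width: 0.0145
```

The cover is at the shut stop, with 0.128 m of travel. I'll release and check.

```bash
python3 -m jog '[[[0,0,0,0,0,0,0.5],[0,0,0,0,0,0,0.7],[0,0,0,0,0,0,0.7],[0,0,0,0,0,0,0.7],[0,0,0.04,0,0,0,0.7],[0,0,0.05,0,0,0,0.7],[0,0.03,0.05,0,0,0,0.7],[0,0.06,0,0,0,0,0.7],[0,0.06,0,0,0,0,0.7],[0,0.06,0,0,0,0,0.7],[0,0,0,0,0,0,0.7],[0,0,0,0,0,0,0.7]]]' 30; python3 - <<'E'
from h import *
im,K,V=cam("top"); save("t17.png",im); save("t17c.png",cv2.resize(im[170:290,225:445],None,fx=3.6,fy=3.6,interpolation=cv2.INTER_CUBIC))
im,K,V=cam("wrist"); save("w17.png",im)
im,K,V=cam("scene"); save("s17.png",cv2.resize(im[120:300,100:440],None,fx=2.3,fy=2.3,interpolation=cv2.INTER_CUBIC))
E
```

```text
t: 42.12
eef_pos: [0.489, 0.1716, 0.2347]
ee_rot: [-3.141, -0.001, 3.141]
force: [0.5, -0.4, 0.1]
width: 0.0611
```

View pics/t17.png

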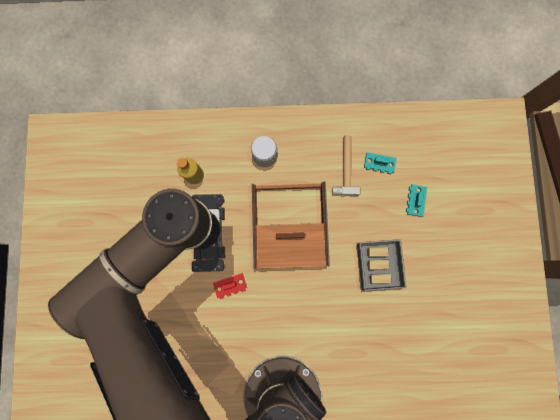

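View pics/w17.png

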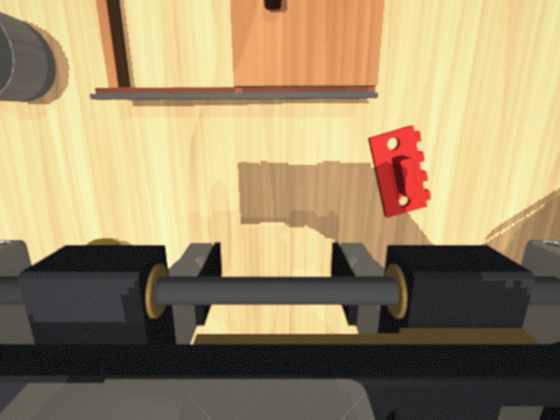

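View pics/s17.png

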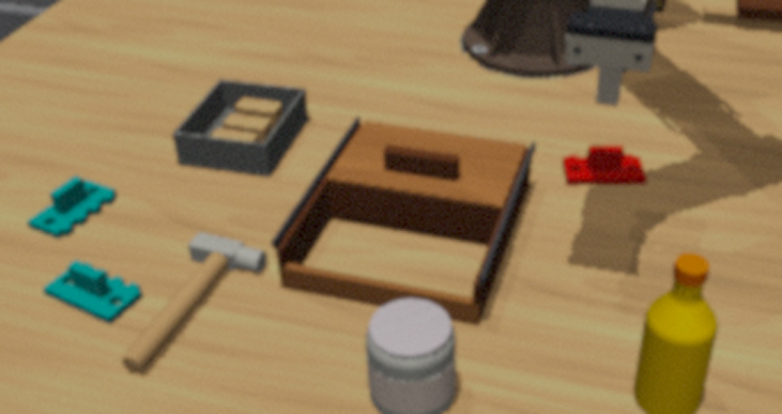

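```bash
python3 - <<'E'
from h import *
im,K,V=cam("top")
g=im.astype(int).sum(2)[228:246,280:302].mean(1).round()
print(g, [proj([x,-.0385,.092],K,V)[1].round(1) for x in (.4845,.4995)])
print(job_done())
E
```

```text
[376. 374. 369. 371. 356. 265. 220. 221. 225. 181. 192. 241. 353. 374.
 378. 386. 390. 387.] [np.float64(237.0), np.float64(232.1)]
the job is handed in; nothing more can be done
None
```

I finished the job and handed it in at about 42 s of robot time; `job_done` returns no verdict.

- **Cover:** I slid it open to its stop and, at the end, shut it to its stop, a measured travel of 0.128 m. The last top view shows the grip bar about where a shut cover puts it, within about a pixel (roughly 3 mm).
- **Offcuts:** All three lie side by side in the scrap tray, as the final top view shows.
- **Templates:** Only two white templates were on the bench; I saw no third in any view. One had been knocked a few centimetres aside, so I measured it again before picking it up.
- **Seating:** The two templates are on the middle pair of pins and the left-hand pair. Each met the floor at the expected height (19 N and 31 N at contact), and pin tips showed in all four holes before the cover was closed.
- **Bystanders and look-alikes:** The glue bottle, can, hammer, and red and turquoise look-alikes appear where they were at the start. I compared these by eye and did not measure them.

No check failed or disagreed, and the grip did not visibly slacken at any point.

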